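# Square a hard drive into the wiping bay and arm the wipe

### The job

Get the loose hard drive on the blue plate ready for wiping: push it square and flush into the corner of the bay's two aluminium fences. Then lift the red sprung guard on the switch box by its lip, flip the toggle under it fully over towards the guard's hinge, and let the guard drop shut again. Leave the other drives and loose things on the table where they are.

Things in the scene. Friction and masses are not known exactly. Their poses are not given: they have to be found in the camera images.
- drive_center (a point): Centre (half-way up) of the loose 3.5-inch hard drive lying flat on the bay's blue plate: dark body, bright lid, white label, green dot; 102 mm along its x, 147 along its y, 26 high, about 0.6 kg, z up. Too wide to grasp: it is pushed. Starts 20 to 45 mm short of each fence, up to 0.2 rad out of square. Flush, it is centred at x -51, y +73.5 mm of bay_corner, axes parallel.
- bay_corner (a point): Inside corner of the fixed bay's L-shaped aluminium fence, on top of the blue plate (6 mm above the table), z up. The far fence's inner face is this frame's plane x = 0, running 220 mm along +y; the side fence's is y = 0, running 185 mm along -x. Both are 12 mm thick and rise 18 mm above the plate, which spans x -185 to 0, y 0 to 220 mm.
- switch_pivot (a point): Pivot of the toggle, on the top face of the fixed grey switch box, 60 mm above the table. Frame of the box: x points from the guard's lip to its hinge (roughly to the robot's left, world +y); z up. The box is 60 mm high, x -10 to +100 mm, y -55 to +55. The toggle is a steel bat 46 mm long (8 mm rod, 12 mm ball end) swinging in the x-z plane.
- guard_hinge (a point): Middle of the guard's hinge line (parallel to the box's y), at x +77 mm, z +6 mm of switch_pivot. Shut, the guard is a red see-through hood round the toggle, 56 mm wide, from 3 mm behind the hinge to its front wall 102 mm before it, top 52 mm above it, with side walls; a round lip runs along the foot of the front wall.
- guard_lip (a point): Centre of the guard's lip; moves and turns with the guard. The lip is a red round bar, 8 mm across, 56 mm long (along y), 103 mm from the hinge line. Shut, it is at x -26, z +6 mm of switch_pivot, overhanging the box's front face (x -10) by 20 mm with free space below: a finger tilted about 40 degrees, pointing down and towards the hinge, can come under it from in front and lift it.
- guard (a joint): Guard angle, rad: 0 shut, up to 1.6 open (the lip swings up and over towards the hinge side). A light spring and its weight (about 0.13 N m, 1 to 2 N at the lip) always close it: it drops in well under a second when let go, so it must ride on the fingers while their tips reach the toggle. At 0.4 to 0.6 rad tilted fingertips can reach the toggle under it.
- toggle (a joint): Toggle angle, rad: 0 = leaning 0.28 rad towards the lip side (off, starts at 0 to 0.06), 0.56 = leaning 0.28 rad towards the hinge (on, end stop). Friction (0.06 N m, about 1.5 N at the end) holds it where it is left. The shut guard does not touch it.
- ssd: Bystander: flat black 2.5-inch drive, 100 x 70 x 9 mm, loose on the table beyond the gap between bay and switch box. Origin under its centre.
- screwdriver: Bystander: screwdriver, 170 mm long, lying on the table beyond the work. Origin under it.
- bracket: Bystander: folded steel drive bracket, 100 x 30 x 25 mm, loose on the table. Origin under its centre.
- drive_b: Bystander: lower one of a stack of two 3.5-inch drives, 102 x 147 x 26 mm, beside the bay. Origin under its centre.
- drive_c: Bystander: upper drive of the stack, same size, black lid. Origin under its centre.
- clamshell: Bystander: open clear plastic tray, 130 x 160 x 35 mm, beyond the bay. Origin under its centre.
There are look-alikes about, which are no part of the job. Leave any yellow look-alike of the part that bears drive_center alone.

How it is judged:
On the way, in this order (a step that is already met when the one before it is completed fails the run):
1. the drive is flush (within 3 mm) and square (within 0.035 rad) in the corner, toggle still off (x of drive_center in the frame of bay_corner above -0.054 m and y of drive_center in the frame of bay_corner below 0.0765 m and angle between the x axis of drive_center and the x axis of bay_corner, either way round below 0.035 rad and value of joint toggle below 0.15 rad), for 0.2 s.
2. the guard is raised by more than 0.25 rad (value of joint guard above 0.25 rad), for 0.1 s.
3. the toggle is over to the hinge side under the raised guard (value of joint toggle above 0.46 rad and value of joint guard above 0.2 rad), for 0.1 s.
At the end, for the whole second after the job is handed in: The drive lies flat on the plate, flush with both fences (no gap over 3 mm at its centre lines) and square to them within 0.035 rad; the toggle is beyond 0.46 rad (hinge side); the guard has dropped shut (below 0.05 rad) (x of drive_center in the frame of bay_corner above -0.054 m and y of drive_center in the frame of bay_corner below 0.0765 m and z of drive_center in the frame of bay_corner below 0.016 m and angle between the x axis of drive_center and the x axis of bay_corner, either way round below 0.035 rad and value of joint toggle above 0.46 rad and value of joint guard below 0.05 rad); the robot touches nothing.
It fails at once if a bystander (2.5-inch drive, screwdriver, bracket, stacked drives or clear tray) is moved by more than 20 mm (distance of any of ssd, screwdriver, bracket, drive_b, drive_c, clamshell from where it was at the start of the episode above 0.02 m).
It also fails if it takes over 51 s, if anything falls off the work surface, if the arm or the gripper's body presses on something with over 40 N, if the wrist force passes 120 N, or if a joint passes its speed limit or range.

### The arm

A 6-joint arm with a two-finger parallel gripper is mounted at the origin on the work surface. World frame = base frame: x ahead of the robot, y to its left, z up, the work surface at z = 0. Lengths are in m, angles in rad, forces in N, time in s.
With the tool pointing down it reaches from about 0.3 to 0.875 m from the base axis. Payload 4.2 kg.
Tool frame: the origin (TCP) lies midway between the tips of the shut fingers; the grasp point (between the pads) lies 19 mm behind it; z points along the fingers, y is the line along which they close (so a half turn about z gives the same grasp; the last joint's range is limited). The gripper opens to 85 mm and grips with 20 to 120 N. Pads are 22 mm wide; open, the fingers measure 114 mm over their backs; the gripper's body (76 mm by 85 mm) begins 54 mm behind the grasp point. The pads swing forward as they close: fully open they stand 13 mm farther back than shut.
Start: joints at [1.314, 0.32, 1.565, -0, 1.257, -0.02], TCP at [0.135, 0.559, 0.231] pointing down, gripper open.
Joint ranges: [-3.11, 3.11], [-0.84, 2.01], [0.21, 2.61], [-1.34, 4.49], [0.05, 2.63], [-2.56, 2.56]. Speed limits (rad/s): [2.57, 2.57, 3.14, 3.14, 3.14, 3.14].

### API

Orientations are given as a unit quaternion [w, x, y, z].
In Python, from workcell import read_state, read_camera, sign_off, masks_of, place_of gives the robot as it stands. The module is installed in compiled form; this text tells all that it offers.
- The arm moves only by the tool step_arm, never from a script. Its argument "commands" is a list of rows, each a list of 3 entries, a list of its own where there are three numbers: the closure in counts, from 0 (fully open) to 255 (shut), then the shift along the tool's x, y, z in m, then the turn, a rotation vector about the tool's x, y, z in degrees. A call has 1 to 12 rows; each row shifts and turns the commanded pose from where the row before left it, along the tool's axes as they then stand; what a row does not reach is not made up. A row lasts 1/12 s, in which the tool goes at most 41.7 mm and 7.16 degrees, less where a joint would pass 70% of its speed; a pose out of reach is approached as far as the arm can. A call with a gripper value outside its range is refused whole. The fingers move at their own pace and stop on an object; the grip force is fixed at half the most. Time passes only in rows, so rows that do not move let the fingers close. It gives the time, the measured TCP pose, the force, the opening and the grip force at its end, in the units of the state.
- read_state(): the state, without advancing time (a new reading comes with each control period).
- read_camera(name): name is "scene" or "side" or "wrist"; returns a dict with "color" (384x512x3 uint8, blue, green, red), "range_z" (384x512 float32, m along the optical axis (not along the pixel's ray), 0 where there is no reading), "fx", "fy", "cx", "cy" (pixels), "R" (3x3) and "t" (3): a world point X has camera coordinates R X + t. Camera axes: x right, y down, z forward; pixel columns grow to the right and rows downward; lengths in m; the calibration is good to about 2 mm. The wrist camera is an equidistant fisheye: a pixel r from the principal point sees the ray r / f radians off the axis. A picture is of the moment at which its call begins.
- sign_off(): hands the job in; it is judged then, once.
Trained networks look in a picture, given as the dict that the camera call returned (one of the last four; its "shot" number tells which), for a name from the list of things; names that differ only in an ending like _2 or _b are one class to them, and where a whole thing is asked for, a point or a joint stands for the part that bears it (a point fixed in the world has none). Each returns a list of dicts, best first, with "score" (0 to 1); they miss things now and then, are a little off and sometimes report something else, mostly with a low value. They report only what shows in the picture. A call takes as long as a camera call. They do not tell look-alikes from the thing itself.
- masks_of(thing, picture): "pixels" (384x512 bool, what is visible of it) and "position" ([row, column] in pixels, amid what is visible of it).
- place_of(thing, picture): "position" ([row, column] in pixels: a listed point, or the origin of a listed thing).
The state is a dict: "t": time; "joint_positions": joint angles; "qd": joint speeds; "tau": joint torques, N m; "ee_pos": TCP position; "ee_rot": TCP orientation; "wrist_force": force on the tool from outside, world axes, zero at the start; "ft_torque": the same for the moment, N m; "gripper_width": opening from 0.0 (shut) to 1.0 (fully open); "gripper_force": force on a finger pad.
Only numpy, scipy, OpenCV 4.12 (cv2) and the standard library are available. Lean on these libraries where they do the work, as an engineer would, in place of code of your own. Each camera call takes 0.05 s, during which the arm holds its last target. There are 200 camera calls.

## Working session

There is one attempt and no reset: what is moved stays moved. The work goes in short steps, Python scripts to look and compute and a tool call to move; the robot and the scene stay as the last step left them, time stands still between calls to the robot, and variables do not carry over. Pictures are saved under pics/ and viewed, at most 10 in all, crops included, and the job is handed in when it is done.

Besides the shell and the picture viewer there is one more tool, called after ">>>" as name([rows], argument=value, ...), one row to a line, values as JSON. step_arm: Moves the arm, as the interface text tells. Its arguments: {"type":"object","properties":{"commands":{"type":"array","items":{"type":"array"}}},"required":["commands"]}

```bash
mkdir -p pics; cat > h.py <<'E'
import numpy as np, cv2
from workcell import *
from scipy.spatial.transform import Rotation as Ro
def ray(c,px):
    v,u=px; x=(u-c["cx"]); y=(v-c["cy"])
    return np.array([x/c["fx"],y/c["fy"],1.])
def world(c,Xc): return np.asarray(c["R"]).T@(np.asarray(Xc)-c["t"])
def depth(c,px):
    v,u=int(round(px[0])),int(round(px[1])); w=c["range_z"][max(v-1,0):v+2,max(u-1,0):u+2]; w=w[w>0]
    return np.median(w) if w.size else 0
def pw(c,px):
    return world(c,ray(c,px)*depth(c,px))
def plane(c,px,z):
    o=world(c,[0,0,0]); d=np.asarray(c["R"]).T@ray(c,px); return o+d*(z-o[2])/d[2]
def proj(c,X):
    q=np.asarray(c["R"])@X+c["t"]; return np.array([c["cy"]+c["fy"]*q[1]/q[2],c["cx"]+c["fx"]*q[0]/q[2]])
def tri(c1,p1,c2,p2):
    A=[];b=[];
    M=np.zeros((3,3));m=np.zeros(3)
    for c,p in((c1,p1),(c2,p2)):
        o=world(c,[0,0,0]);d=np.asarray(c["R"]).T@ray(c,p);d/=np.linalg.norm(d);P=np.eye(3)-np.outer(d,d);M+=P;m+=P@o
    return np.linalg.solve(M,m)
E
python3 - <<'E'
from h import *
np.set_printoptions(precision=4,suppress=True)
cs={n:read_camera(n) for n in("scene","side")}
for n,c in cs.items():
    cv2.imwrite(f"pics/{n}0.png",c["color"]); print(n,c["fx"],world(c,[0,0,0]))
    for th in("drive_center","bay_corner","switch_pivot","guard_hinge","guard_lip"):
        for r in place_of(th,c)[:3]:
            p=r["position"]; print(th,round(r["score"],2),np.round(p,1),pw(c,p))
s=read_state();print(s["t"],s["ee_pos"],s["ee_rot"],s["wrist_force"])
E
```

```text
scene 441.93955100425654 [ 0.9761 -0.4145  1.0347]
drive_center 0.95 [112.8 246.7] [0.3222 0.1416 0.0266]
drive_center 0.68 [210.6 243.8] [ 0.568  -0.0767  0.0315]
bay_corner 0.63 [251.2 227.5] [ 0.6188 -0.1729  0.0059]
switch_pivot 0.89 [133.9 334.5] [0.5723 0.2381 0.092 ]
switch_pivot 0.55 [139.6 330.4] [0.5679 0.2329 0.0667]
guard_hinge 0.73 [113.7 348.1] [0.5592 0.298  0.1172]
guard_lip 0.57 [140.6 333.3] [0.5761 0.2352 0.0686]
side 382.2393963926384 [0.3873 0.791  0.5837]
drive_center 0.67 [280.5 353.1] [0.3092 0.168  0.0253]
drive_center 0.66 [210.9 263.4] [ 0.5389 -0.0447  0.0333]
bay_corner 0.85 [195.2 242. ] [ 0.6248 -0.1593  0.0051]
switch_pivot 0.69 [277.5 223.2] [0.5451 0.3089 0.1186]
guard_hinge 0.57 [224.7 168.6] [0.782  0.0201 0.0001]
guard_hinge 0.55 [312.2 230.1] [0.5273 0.3364 0.0662]
0.6 [0.1349 0.5589 0.2313] [0.     0.1181 0.993  0.    ] [ 0.1221  0.2913 -0.6034]
```

View pics/scene0.png

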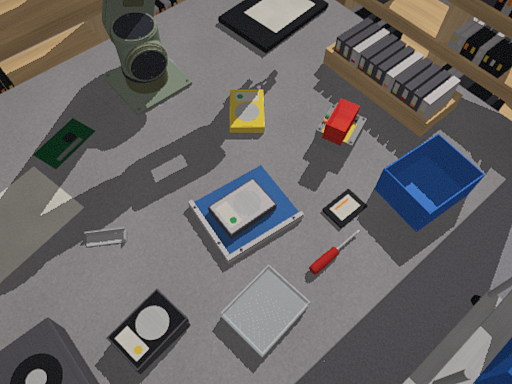

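View pics/side0.png

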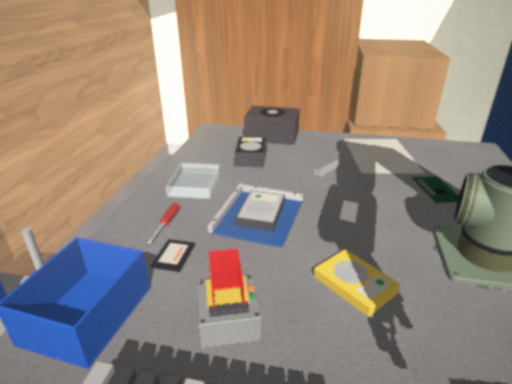

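The scene view shows the real drive (bright lid, green dot) on the blue plate at px (210,244). Look-alikes are the yellow drive at (112,247) and the black stack at (330,150); I'm taking the one on the blue plate. The switch box with the red guard is at (125,340), and the bay corner is at (251,228).

```bash
cat >> h.py <<'E'
def cloud(c):
    h,w=c["range_z"].shape; v,u=np.mgrid[:h,:w]; z=c["range_z"]
    P=np.stack([(u-c["cx"])/c["fx"]*z,(v-c["cy"])/c["fy"]*z,z],-1)
    W=(P-c["t"])@np.asarray(c["R"]); W[z<=0]=np.nan; return W
E
python3 - <<'E'
from h import *
np.set_printoptions(precision=4,suppress=True)
for n in("scene","side"):
    c=read_camera(n);W=cloud(c);hsv=cv2.cvtColor(c["color"],cv2.COLOR_BGR2HSV)
    X,Y,Z=W[...,0],W[...,1],W[...,2]
    near=(abs(X-.56)<.16)&(abs(Y+.07)<.16)
    def rect(m,l):
        p=W[m][:,:2].astype(np.float32); 
        if len(p)<20: print(l,len(p));return
        r=cv2.minAreaRect(p*1000); print(n,l,len(p),np.round(r[0],1),np.round(r[1],1),round(r[2],2),'z',np.median(Z[m]))
    m=masks_of("drive_center",c)
    for k in m[:3]: print("mask",k["score"],k["position"],k["pixels"].sum())
    mm=[k["pixels"] for k in m if np.linalg.norm(np.array(k["position"])-[210,250])<20]
    if mm:
        M=mm[0]; rect(M&(Z>.026)&near,"drive mask top")
    rect((Z>.0275)&(Z<.045)&near,"drive top")
    blue=(hsv[...,0]>95)&(hsv[...,0]<125)&(hsv[...,1]>120)
    rect(blue&near&(Z<.012),"plate")
    f=near&~blue&(Z>.019)&(Z<.027)&(hsv[...,1]<70)&(hsv[...,2]>110)
    vis=np.zeros_like(c["color"]);vis[f]=(255,255,255);vis[(Z>.0275)&near]=(0,255,0);vis[blue&near]=(255,0,0)
    sw=(abs(X-.56)<.12)&(abs(Y-.28)<.12)
    red=sw&((hsv[...,0]<8)|(hsv[...,0]>172))&(hsv[...,1]>150)
    rect(sw&(Z>.055)&(Z<.066)&~red,"boxtop"); rect(red,"red"); rect(red&(Z>.105),"redtop")
    vis[red]=(0,0,255); vis[sw&(Z>.055)&(Z<.066)&~red]=(0,255,255)
    b=np.hstack([c["color"],vis]); np.save(f"{n}.npy",W)
    r0,r1,c0,c1=((95,265,185,375) if n=="scene" else (175,345,185,310))
    o=np.vstack([c["color"][r0:r1,c0:c1],vis[r0:r1,c0:c1]]) if n!="scene" else np.hstack([c["color"][r0:r1,c0:c1],vis[r0:r1,c0:c1]])
    if n=="scene": a=cv2.resize(o,None,fx=2,fy=2,interpolation=cv2.INTER_CUBIC)
    else: 
        o=np.hstack([c["color"][r0:r1,c0:c1],vis[r0:r1,c0:c1]]); e=cv2.resize(o,None,fx=1.5,fy=1.5,interpolation=cv2.INTER_CUBIC)
        e=cv2.copyMakeBorder(e,0,0,0,a.shape[1]-e.shape[1],cv2.BORDER_CONSTANT); cv2.imwrite("pics/crop1.png",np.vstack([a,e])[:600])
E
```

```text
mask 0.75 [209.8, 242.1] 2240
mask 0.62 [115.5, 247.2] 1474
mask 0.38 [223.1, 250.8] 3775
scene drive mask top 2003 [553.5 -70.4] [148.2 104.8] 86.74 z 0.03143279112486409
scene drive top 1969 [590.7 -73.4] [241.3 175.8] 7.67 z 0.03146114050769938
scene plate 2469 [548.5 -55.7] [216.  181.5] 83.46 z 0.0049446595097111115
scene boxtop 470 [550.1 291.7] [110.4 130.3] 20.54 z 0.05908501031164423
scene red 937 [531.6 319.3] [ 71.3 202.5] 24.8 z 0.11557594601763281
scene redtop 695 [553.  283.3] [ 56.4 110.1] 20.29 z 0.11651996072400617
mask 0.89 [281.9, 358.9] 2952
mask 0.81 [213.3, 262.2] 1483
mask 0.29 [270.8, 225.8] 1299
side drive mask top 1180 [551.8 -71.7] [152.  102.3] 86.81 z 0.03296758008562975
side drive top 1166 [612.8 -76.7] [153.4 227.3] 85.47 z 0.03299442178186006
side plate 1494 [552.2 -55.9] [215.2 179.3] 83.28 z 0.00641450866578005
side boxtop 1930 [543.3 299.8] [110.  111.6] 19.57 z 0.06063514630743988
side red 1154 [548.1 282.6] [ 55.3 104.6] 19.96 z 0.11821756449838419
side redtop 1139 [548.9 282.8] [ 53.4 104.6] 20.16 z 0.11822932310430771
```

View pics/crop1.png

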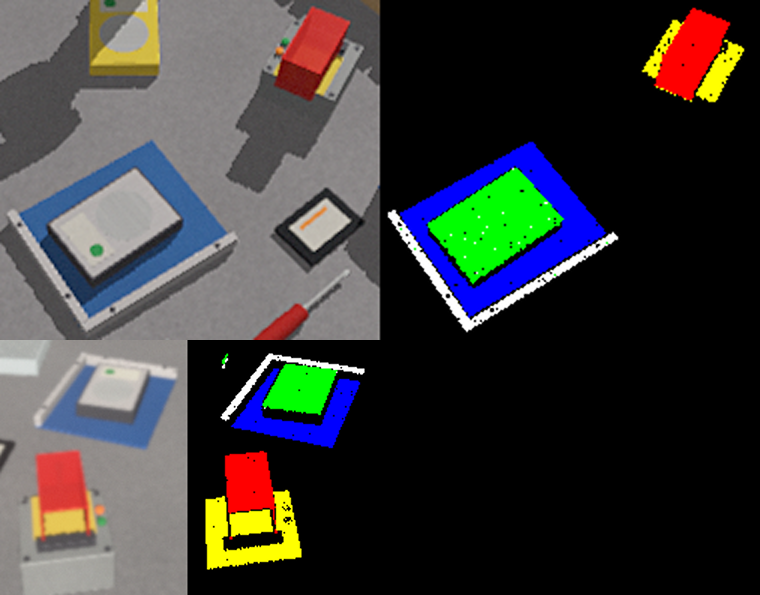

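The crop confirms the choice: a bright-lid drive on the blue plate, 104×148 mm with its top at 32 mm. The guard top is at 118 mm and the box top at 60 mm. Next I'll refine the frames and write a move planner.

```bash
cat >> h.py <<'E'
np.set_printoptions(precision=4,suppress=True)
def frame2(o,deg,z):
    T=np.eye(4);T[:3,:3]=Ro.from_euler('z',deg,degrees=True).as_matrix();T[:3,3]=[o[0],o[1],z];return T
def plan(pos,Rt,n,cur=None,dec=4):
    "rows from current pose to pos/Rt (world)"
    if cur is None:
        s=read_state();p=np.array(s["ee_pos"]);q=s["ee_rot"];R=Ro.from_quat([q[1],q[2],q[3],q[0]])
    else: p,R=cur
    Rt=Ro.from_matrix(Rt); p=np.array(p)
    for i in range(n):
        tgt=p+(pos-p)/(n-i); rv=(R.inv()*Rt).as_rotvec(degrees=True)/(n-i)
        sh=np.round(R.inv().apply(tgt-p),dec); rv=np.round(rv,2)
        print([list(map(float,sh)),list(map(float,rv))]); p=p+R.apply(sh); R=R*Ro.from_rotvec(rv,degrees=True)
    print("end",p); return p,R
def down(ydeg):
    y=np.array([np.cos(np.radians(ydeg)),np.sin(np.radians(ydeg)),0]);z=np.array([0,0,-1.]);return np.column_stack([np.cross(y,z),y,z])
E
python3 - <<'E'
from h import *
th=-6.6
for n in("scene","side"):
    W=np.load(n+".npy"); X,Y,Z=W[...,0],W[...,1],W[...,2]
    c0=np.array([.6296,-.1757])
    T=frame2(c0,th,0); P=(W-T[:3,3])@T[:3,:3]; off=-.001 if n=="scene" else 0
    a,b=P[...,0],P[...,1]
    t=(abs(Z-.024+ (.0012 if n=="scene" else -.0005))<.003)
    for nm,u,v,lo,hi in(("far",a,b,.02,.2),("side",b,a,-.17,-.02)):
        m=t&(abs(u)<.022)&(v>lo)&(v<hi); k=np.polyfit(v[m],u[m],1); pc=np.percentile(u[m],[3,50,97]);print(n,nm,m.sum(),pc,"slope deg",np.degrees(np.arctan(k[0])))
R=down(-6.6); T=frame2([.6296,-.1757],-6.6,0)
A=(T@[-.088,.2,.20,1])[:3]; print(A)
print("yaw err",Ro.from_matrix(R).as_quat())
plan(A,R,20)
E
```

```text
scene far 304 [0.0056 0.0118 0.0176] slope deg 0.2728177301918353
scene side 231 [-0.0135 -0.0074 -0.0015] slope deg -0.9819329602888973
side far 169 [0.0029 0.0086 0.0149] slope deg 0.30014127173382693
side side 142 [-0.0161 -0.0074 -0.0004] slope deg -0.09193450765343858
[0.5652 0.0331 0.2   ]
yaw err [0.7466 0.6652 0.     0.    ]
[[-0.0271, -0.0205, 0.0016], [0.0, -0.0, 4.15]]
[[-0.0285, -0.0185, 0.0016], [0.0, -0.0, 4.15]]
[[-0.0298, -0.0164, 0.0016], [0.0, -0.0, 4.15]]
[[-0.0309, -0.0142, 0.0016], [0.0, -0.0, 4.15]]
[[-0.0318, -0.0119, 0.0016], [0.0, -0.0, 4.15]]
[[-0.0326, -0.0096, 0.0016], [0.0, -0.0, 4.15]]
[[-0.0332, -0.0072, 0.0016], [0.0, -0.0, 4.15]]
[[-0.0336, -0.0048, 0.0015], [0.0, -0.0, 4.15]]
[[-0.0339, -0.0023, 0.0016], [0.0, -0.0, 4.15]]
[[-0.034, 0.0001, 0.0015], [0.0, -0.0, 4.15]]
[[-0.0339, 0.0026, 0.0016], [0.0, -0.0, 4.15]]
[[-0.0336, 0.005, 0.0015], [0.0, -0.0, 4.15]]
[[-0.0331, 0.0074, 0.0016], [0.0, -0.0, 4.15]]
[[-0.0325, 0.0098, 0.0015], [0.0, -0.0, 4.16]]
[[-0.0317, 0.0122, 0.0016], [0.0, -0.0, 4.15]]
[[-0.0308, 0.0144, 0.0015], [0.0, -0.0, 4.16]]
[[-0.0296, 0.0166, 0.0016], [0.0, -0.0, 4.15]]
[[-0.0284, 0.0187, 0.0015], [0.0, -0.0, 4.16]]
[[-0.0269, 0.0207, 0.0016], [0.0, -0.0, 4.15]]
[[-0.0254, 0.0226, 0.0015], [0.0, -0.01, 4.16]]
end [0.5651 0.0331 0.2   ]
```

>>> step_arm([
  [100,[-0.027,-0.0205,0.0016],[0,0,4.15]],
  [100,[-0.0285,-0.0185,0.0016],[0,0,4.15]],
  [100,[-0.03,-0.0165,0.0016],[0,0,4.15]],
  [100,[-0.031,-0.014,0.0016],[0,0,4.15]],
  [100,[-0.032,-0.012,0.0016],[0,0,4.15]],
  [100,[-0.0325,-0.0095,0.0016],[0,0,4.15]],
  [100,[-0.033,-0.007,0.0016],[0,0,4.15]],
  [100,[-0.0335,-0.005,0.0015],[0,0,4.15]],
  [100,[-0.034,-0.0025,0.0016],[0,0,4.15]],
  [100,[-0.034,0,0.0015],[0,0,4.15]],
  [100,[-0.034,0.0025,0.0016],[0,0,4.15]],
  [100,[-0.0335,0.005,0.0015],[0,0,4.15]],
])

```text
t: 1.8
ee_pos: [0.3938, 0.2418, 0.2126]
ee_rot: [0.0, 0.527, 0.85, 0.0]
wrist_force: [0.8, -0.5, 0.7]
gripper_width: 0.607
gripper_force: 0.0
```

>>> step_arm([
  [100,[-0.033,0.0075,0.0016],[0,0,4.15]],
  [100,[-0.0325,0.01,0.0015],[0,0,4.15]],
  [100,[-0.032,0.012,0.0016],[0,0,4.15]],
  [100,[-0.031,0.0145,0.0015],[0,0,4.15]],
  [100,[-0.0295,0.0165,0.0016],[0,0,4.15]],
  [100,[-0.0285,0.0185,0.0015],[0,0,4.15]],
  [100,[-0.027,0.0205,0.0016],[0,0,4.15]],
  [100,[-0.0255,0.0225,0.0015],[0,0,4.15]],
  [100,[0,0,0],[0,0,0]],
  [100,[0,0,0],[0,0,0]],
])

```text
t: 2.63
ee_pos: [0.5652, 0.0311, 0.1995]
ee_rot: [-0.0, 0.747, 0.665, -0.0]
wrist_force: [0.2, 0.7, 0.1]
gripper_width: 0.606
gripper_force: 0.0
```

```bash
cat >> h.py <<'E'
BAY=frame2([.633,-.1776],-6.9,0)
def inbay():
    s=read_state();q=s["ee_rot"];R=Ro.from_quat([q[1],q[2],q[3],q[0]]).as_matrix()
    print("t",s["t"],"bay",BAY[:3,:3].T@(np.array(s["ee_pos"])-BAY[:3,3]),"F",BAY[:3,:3].T@np.array(s["wrist_force"]),"w",s["gripper_width"],"\njoints",np.array(s["joint_positions"]));print("R in bay\n",BAY[:3,:3].T@R)
E
python3 -c "
from h import *
inbay(); plan((BAY@[-.09,.2,.012,1])[:3],down(-6.9),8)"
```

```text
t 2.6333 bay [-0.0923  0.1991  0.1995] F [0.1297 0.6926 0.1022] w 0.6055119222610178 
joints [0.0345 0.3279 1.6354 0.0004 1.1791 0.1512]
R in bay
 [[-0.0035  1.     -0.0008]
 [ 1.      0.0035  0.0003]
 [ 0.0003 -0.0008 -1.    ]]
[[0.0001, 0.0003, 0.0234], [-0.01, -0.0, 0.03]]
[[0.0001, 0.0003, 0.0234], [-0.01, -0.0, 0.02]]
[[0.0001, 0.0003, 0.0235], [-0.0, -0.0, 0.03]]
[[0.0001, 0.0003, 0.0234], [-0.01, -0.0, 0.02]]
[[0.0001, 0.0003, 0.0235], [-0.0, -0.0, 0.03]]
[[0.0001, 0.0003, 0.0234], [-0.01, -0.0, 0.02]]
[[0.0001, 0.0003, 0.0235], [-0.0, -0.01, 0.03]]
[[0.0002, 0.0003, 0.0234], [-0.01, -0.0, 0.02]]
end [0.5677 0.0318 0.012 ]
```

>>> step_arm([
  [100,[0,0.002,0.031],[0,0,0.2]],
  [100,[0,0,0.031],[0,0,0]],
  [100,[0,0,0.031],[0,0,0]],
  [100,[0,0,0.031],[0,0,0]],
  [100,[0,0,0.031],[0,0,0]],
  [100,[0,0,0.031],[0,0,0]],
  [100,[0,0,0],[0,0,0]],
  [100,[-0.008,0,0],[0,0,0]],
  [100,[-0.008,0,0],[0,0,0]],
  [100,[-0.006,0,0],[0,0,0]],
  [100,[-0.006,0,0],[0,0,0]],
])

```text
t: 3.55
ee_pos: [0.5651, 0.0039, 0.0162]
ee_rot: [0.001, 0.748, 0.664, 0.002]
wrist_force: [1.0, 3.5, 1.1]
gripper_width: 0.606
gripper_force: 1.7
```

>>> step_arm([
  [100,[-0.005,0,0],[0,0,0]],
  [100,[-0.004,0,0],[0,0,0]],
  [100,[-0.002,0,0],[0,0,0]],
  [100,[0,0,0],[0,0,0]],
])

```text
t: 3.88
ee_pos: [0.5623, -0.0072, 0.0145]
ee_rot: [0.0, 0.748, 0.664, 0.0]
wrist_force: [1.2, 1.1, 0.7]
gripper_width: 0.611
gripper_force: 0.6
```

```bash
cat >> h.py <<'E'
def drive():
    for n in("scene","side"):
        c=read_camera(n);W=cloud(c);Z=W[...,2];P=(W-BAY[:3,3])@BAY[:3,:3]
        ms=[k["pixels"] for k in masks_of("drive_center",c)]
        ms=[m for m in ms if np.nanmedian(abs(P[m][:,0]+.07))<.06 and np.nanmedian(abs(P[m][:,1]-.085))<.06]
        if not ms: print("no mask",n);continue
        m=ms[0]&(Z>.027)&(Z<.037);r=cv2.minAreaRect((P[m][:,:2]*1000).astype(np.float32));print(n,np.round(r[0],1),np.round(r[1],1),round(r[2],2),m.sum())
        cv2.imwrite(f"pics/d_{n}.png",c["color"])
E
python3 -c "
from h import *
inbay(); drive()"
```

```text
t 3.8833 bay [-0.0907  0.1607  0.0145] F [1.0963 1.2368 0.6601] w 0.610530646598177 
joints [-0.0332  0.5207  1.8656 -0.0002  0.7545  0.0857]
R in bay
 [[-0.0017  1.      0.0008]
 [ 1.      0.0017 -0.0001]
 [-0.0001  0.0008 -1.    ]]
scene [-95.3  76.9] [103.6 147.5] 0.07 1996
side [-99.5  76.4] [ 99.3 149.8] 0.02 452
```

```bash
python3 -c "
from h import *
s=read_state();q=s['ee_rot'];R=Ro.from_quat([q[1],q[2],q[3],q[0]]);p=np.array(s['ee_pos'])+R.apply([.01,0,-.06])
T=down(-6.9+0); Rt=BAY[:3,:3]@np.column_stack([[1,0,0],[0,-1,0],[0,0,-1]])
c=plan((BAY@[-.188,.072,.07,1])[:3],Rt,14,(p,R)); print(BAY[:3,:3].T@(c[0]-BAY[:3,3]))"
```

```text
[[-0.007, -0.0069, 0.0003], [-0.0, 0.01, 6.44]]
[[-0.0078, -0.0061, 0.0003], [-0.0, 0.01, 6.44]]
[[-0.0084, -0.0052, 0.0003], [-0.0, 0.01, 6.44]]
[[-0.0089, -0.0042, 0.0003], [-0.0, 0.01, 6.44]]
[[-0.0093, -0.0031, 0.0003], [-0.0, 0.01, 6.44]]
[[-0.0096, -0.0021, 0.0002], [-0.01, 0.01, 6.44]]
[[-0.0098, -0.001, 0.0002], [-0.01, 0.01, 6.44]]
[[-0.0099, 0.0001, 0.0003], [-0.0, 0.01, 6.44]]
[[-0.0098, 0.0012, 0.0002], [-0.01, 0.01, 6.44]]
[[-0.0096, 0.0023, 0.0003], [-0.0, 0.01, 6.44]]
[[-0.0093, 0.0034, 0.0002], [-0.01, 0.01, 6.44]]
[[-0.0088, 0.0044, 0.0002], [-0.01, 0.0, 6.44]]
[[-0.0083, 0.0054, 0.0003], [-0.0, 0.01, 6.44]]
[[-0.0076, 0.0063, 0.0002], [-0.01, 0.0, 6.43]]
end [ 0.455  -0.0836  0.07  ]
[-0.188  0.072  0.07 ]
```

>>> step_arm([
  [100,[0.01,0,0],[0,0,0]],
  [100,[0,0,-0.03],[0,0,0]],
  [100,[0,0,-0.03],[0,0,0]],
  [100,[-0.007,-0.007,0],[0,0,6.44]],
  [100,[-0.008,-0.006,0],[0,0,6.44]],
  [100,[-0.0085,-0.005,0],[0,0,6.44]],
  [100,[-0.009,-0.004,0],[0,0,6.44]],
  [100,[-0.0095,-0.003,0],[0,0,6.44]],
  [100,[-0.0095,-0.002,0],[0,0,6.44]],
  [100,[-0.01,-0.001,0],[0,0,6.44]],
  [100,[-0.01,0,0],[0,0,6.44]],
  [100,[-0.01,0.001,0],[0,0,6.44]],
])

```text
t: 5.08
ee_pos: [0.4933, -0.0527, 0.0737]
ee_rot: [-0.0, 0.976, 0.216, -0.0]
wrist_force: [-0.5, 0.4, -0.0]
gripper_width: 0.608
gripper_force: 0.0
```

>>> step_arm([
  [100,[-0.0095,0.0025,0],[0,0,6.44]],
  [100,[-0.0095,0.0035,0],[0,0,6.44]],
  [100,[-0.009,0.0045,0],[0,0,6.44]],
  [100,[-0.008,0.0055,0],[0,0,6.44]],
  [100,[-0.0075,0.0065,0],[0,0,6.44]],
  [100,[0,0,0.02],[0,0,0]],
  [100,[0,0,0.02],[0,0,0]],
  [100,[0,0,0.019],[0,0,0]],
  [100,[0,0,0],[0,0,0]],
])

```text
t: 5.83
ee_pos: [0.4531, -0.0838, 0.0122]
ee_rot: [-0.001, 0.998, -0.06, -0.004]
wrist_force: [0.1, -0.2, -1.4]
gripper_width: 0.607
gripper_force: 0.0
```

```bash
python3 -c "
from h import *
inbay(); drive()"
```

```text
t 5.8333 bay [-0.1898  0.0715  0.0122] F [ 0.0852 -0.1468 -1.4246] w 0.6066315820650917 
joints [-0.2077  0.4132  2.0983 -0.      0.6374  1.4835]
R in bay
 [[ 1.     -0.     -0.0072]
 [-0.     -1.      0.0006]
 [-0.0072 -0.0006 -1.    ]]
scene [-95.6  77. ] [148.  104.3] 89.85 1978
no mask side
```

>>> step_arm([
  [100,[0.012,0,0],[0,0,0]],
  [100,[0.008,0,0],[0,0,0]],
  [100,[0.008,0,0],[0,0,0]],
  [100,[0.008,0,0],[0,0,0]],
  [100,[0.008,0,0],[0,0,0]],
  [100,[0.008,0,0],[0,0,0]],
  [100,[0.008,0,0],[0,0,0]],
  [100,[0.006,0,0],[0,0,0]],
  [100,[0.004,0,0],[0,0,0]],
  [100,[0.002,0,0],[0,0,0]],
  [100,[0.001,0,0],[0,0,0]],
  [100,[0,0,0],[0,0,0]],
])

```text
t: 7.03
ee_pos: [0.5282, -0.0936, 0.0149]
ee_rot: [-0.0, 0.998, -0.06, -0.0]
wrist_force: [-3.5, 1.0, 0.9]
gripper_width: 0.61
gripper_force: 1.4
```

>>> step_arm([
  [100,[0.002,0,0],[0,0,0]],
  [100,[0.001,0,0],[0,0,0]],
  [100,[0,0,0],[0,0,0]],
])

```text
t: 7.28
ee_pos: [0.5295, -0.0937, 0.0148]
ee_rot: [-0.0, 0.998, -0.06, -0.002]
wrist_force: [-5.7, -0.5, 4.2]
gripper_width: 0.61
gripper_force: 3.3
```

```bash
python3 -c "
from h import *
inbay(); drive()"
```

```text
t 7.2833 bay [-0.1128  0.0708  0.0148] F [-5.6457 -1.1834  4.23  ] w 0.610417099738633 
joints [-0.1965  0.4937  1.9209 -0.0003  0.7307  1.4951]
R in bay
 [[ 1.     -0.0001 -0.0037]
 [-0.0001 -1.      0.0001]
 [-0.0037 -0.0001 -1.    ]]
scene [-48.9  77. ] [148.1 102.5] 89.74 2039
side [-53.4  79.3] [ 99.8 147.1] 0.12 859
```

>>> step_arm([
  [100,[0.002,0,0],[0,0,0]],
  [100,[0.002,0,0],[0,0,0]],
  [100,[0,0,0],[0,0,0]],
])

```text
t: 7.73
ee_pos: [0.5295, -0.0936, 0.0144]
ee_rot: [-0.001, 0.998, -0.06, -0.006]
wrist_force: [-14.5, 0.5, 9.9]
gripper_width: 0.613
gripper_force: 7.2
```

>>> step_arm([
  [100,[-0.012,0,0],[0,0,0]],
  [100,[-0.012,0,0],[0,0,0]],
  [100,[0,0,-0.03],[0,0,0]],
  [100,[0,0,-0.03],[0,0,0]],
  [100,[0,0,0],[0,0,0]],
])

```text
t: 8.15
ee_pos: [0.5165, -0.0925, 0.0802]
ee_rot: [0.001, 0.998, -0.061, 0.007]
wrist_force: [0.2, -0.1, 0.2]
gripper_width: 0.604
gripper_force: 0.0
```

```bash
python3 -c "
from h import *
inbay()
Rt=BAY[:3,:3]@np.column_stack([[0,1,0],[1,0,0],[0,0,-1]])
c=plan((BAY@[-.055,.185,.07,1])[:3],Rt,14); print(BAY[:3,:3].T@(c[0]-BAY[:3,3]))"
```

```text
t 8.15 bay [-0.1259  0.0705  0.0802] F [ 0.2445 -0.0429  0.2298] w 0.6042966344911611 
joints [-0.1993  0.3815  1.8998  0.0003  0.846   1.4924]
R in bay
 [[ 0.9999 -0.0007  0.0143]
 [-0.0007 -1.     -0.0009]
 [ 0.0143  0.0009 -0.9999]]
[[0.005, -0.0082, 0.0008], [0.05, -0.04, -6.43]]
[[0.0059, -0.0076, 0.0008], [0.05, -0.04, -6.43]]
[[0.0067, -0.0068, 0.0008], [0.05, -0.04, -6.43]]
[[0.0075, -0.0061, 0.0008], [0.05, -0.04, -6.43]]
[[0.0081, -0.0052, 0.0008], [0.05, -0.04, -6.43]]
[[0.0086, -0.0042, 0.0008], [0.05, -0.04, -6.43]]
[[0.0091, -0.0032, 0.0008], [0.05, -0.05, -6.43]]
[[0.0094, -0.0022, 0.0008], [0.05, -0.05, -6.43]]
[[0.0095, -0.0011, 0.0008], [0.05, -0.04, -6.43]]
[[0.0096, -0.0001, 0.0008], [0.05, -0.05, -6.43]]
[[0.0096, 0.001, 0.0008], [0.05, -0.04, -6.43]]
[[0.0094, 0.0021, 0.0007], [0.05, -0.05, -6.44]]
[[0.0091, 0.0031, 0.0007], [0.05, -0.04, -6.43]]
[[0.0087, 0.0041, 0.0008], [0.05, -0.05, -6.44]]
end [0.6006 0.0127 0.07  ]
[-0.055  0.185  0.07 ]
```

>>> step_arm([
  [100,[0.005,-0.008,0],[0,0,-6.43]],
  [100,[0.006,-0.0075,0],[0,0,-6.43]],
  [100,[0.0065,-0.007,0],[0,0,-6.43]],
  [100,[0.0075,-0.006,0],[0,0,-6.43]],
  [100,[0.008,-0.005,0],[0,0,-6.43]],
  [100,[0.0085,-0.004,0],[0,0,-6.43]],
  [100,[0.009,-0.003,0],[0,0,-6.43]],
  [100,[0.0095,-0.002,0],[0,0,-6.43]],
  [100,[0.0095,-0.001,0],[0,0,-6.43]],
  [100,[0.0095,0,0],[0,0,-6.43]],
  [100,[0.0095,0.001,0],[0,0,-6.43]],
  [100,[0.0095,0.002,0],[0,0,-6.43]],
])

```text
t: 9.15
ee_pos: [0.5853, -0.0021, 0.0751]
ee_rot: [0.001, 0.816, 0.577, 0.002]
wrist_force: [-0.2, -0.1, -0.1]
gripper_width: 0.606
gripper_force: 0.0
```

>>> step_arm([
  [100,[0.009,0.003,0],[0,0,-6.43]],
  [100,[0.0085,0.004,0],[0,0,-6.43]],
  [100,[0,0,0.03],[0,0,0]],
  [100,[0,0,0.03],[0,0,0]],
  [100,[0,0,0],[0,0,0]],
  [100,[-0.008,0,0],[0,0,0]],
  [100,[-0.006,0,0],[0,0,0]],
  [100,[-0.005,0,0],[0,0,0]],
  [100,[-0.004,0,0],[0,0,0]],
  [100,[-0.003,0,0],[0,0,0]],
  [100,[0,0,0],[0,0,0]],
])

```text
t: 10.07
ee_pos: [0.5929, -0.0141, 0.0163]
ee_rot: [0.001, 0.749, 0.663, 0.001]
wrist_force: [0.6, -0.0, -0.0]
gripper_width: 0.605
gripper_force: 0.2
```

```bash
python3 -c "
from h import *
inbay();drive()"
```

```text
t 10.0667 bay [-0.0594  0.1575  0.0163] F [ 0.6432  0.0467 -0.0228] w 0.6046845332104264 
joints [-0.0433  0.5534  1.7901  0.0004  0.795   0.0779]
R in bay
 [[ 0.001   1.      0.003 ]
 [ 1.     -0.001   0.0005]
 [ 0.0005  0.003  -1.    ]]
scene [-50.3  74.4] [148.7 104.4] 89.79 2088
side [-52.5  80.9] [102.1 162.3] 0.15 390
```

Near contact; press gently until the force shows the fence.

>>> step_arm([
  [100,[-0.002,0,0],[0,0,0]],
  [100,[-0.002,0,0],[0,0,0]],
  [100,[-0.002,0,0],[0,0,0]],
  [100,[-0.001,0,0],[0,0,0]],
  [100,[0,0,0],[0,0,0]],
])

```text
t: 10.68
ee_pos: [0.5914, -0.0152, 0.0151]
ee_rot: [-0.003, 0.749, 0.662, 0.003]
wrist_force: [0.0, 20.3, 1.7]
gripper_width: 0.608
gripper_force: 10.3
```

>>> step_arm([
  [100,[-0.002,0,0],[0,0,0]],
  [100,[-0.002,0,0],[0,0,0]],
  [100,[0,0,0],[0,0,0]],
])

```text
t: 10.93
ee_pos: [0.5914, -0.0153, 0.0151]
ee_rot: [-0.005, 0.75, 0.662, 0.005]
wrist_force: [2.5, 35.3, 1.8]
gripper_width: 0.608
gripper_force: 17.6
```

>>> step_arm([
  [100,[0.01,0,0],[0,0,0]],
  [100,[0.012,0,0],[0,0,0]],
  [255,[0,0,-0.035],[0,0,0]],
  [255,[0,0,-0.035],[0,0,0]],
  [255,[0,0,-0.035],[0,0,0]],
  [255,[0,0,-0.035],[0,0,0]],
  [255,[0,0,-0.03],[0,0,0]],
  [255,[0,0,0],[0,0,0]],
])

```text
t: 11.6
ee_pos: [0.5968, -0.003, 0.192]
ee_rot: [0.005, 0.748, 0.663, 0.005]
wrist_force: [0.1, -0.3, 0.2]
gripper_width: -0.003
gripper_force: 0.0
```

```bash
cat >> h.py <<'E'
# switch frame
SW=frame2([.5585,.2572],110.2,.06)
def insw():
    s=read_state();q=s["ee_rot"];R=Ro.from_quat([q[1],q[2],q[3],q[0]]).as_matrix()
    print("t",s["t"],"sw",SW[:3,:3].T@(np.array(s["ee_pos"])-SW[:3,3]),"F",SW[:3,:3].T@np.array(s["wrist_force"]),"w",s["gripper_width"],"\njoints",np.array(s["joint_positions"]));print("R in sw\n",SW[:3,:3].T@R)
def tilt(deg):
    a=np.radians(deg);d=np.array([np.sin(a),0,-np.cos(a)]);y=np.array([0,-1.,0]);return SW[:3,:3]@np.column_stack([np.cross(y,d),y,d])
E
python3 -c "
from h import *
inbay();insw();drive()
print(SW[:3,:3].T@tilt(40))
c=cv2.imread('pics/d_scene.png');cv2.imwrite('pics/v3.png',cv2.resize(c[90:270,180:380],None,fx=3,fy=3,interpolation=cv2.INTER_CUBIC))
for i in(-.12,):
  p=plan((SW@[-.075,0,.06,1])[:3],tilt(40),14)
"
```

```text
t 11.6 bay [-0.0569  0.169   0.192 ] F [ 0.1752 -0.3131  0.2452] w -0.0034170423025945027 
joints [-0.0238  0.3737  1.5848 -0.0008  1.17    0.0971]
R in bay
 [[ 0.0002  0.9999  0.0131]
 [ 1.     -0.0002  0.0005]
 [ 0.0005  0.0131 -0.9999]]
t 11.6 sw [-0.2574  0.0539  0.132 ] F [-0.3585 -0.0134  0.2452] w -0.0034170423025945027 
joints [-0.0238  0.3737  1.5848 -0.0008  1.17    0.0971]
R in sw
 [[ 0.8901 -0.4557 -0.0055]
 [-0.4557 -0.89   -0.0119]
 [ 0.0005  0.0131 -0.9999]]
scene [-49.6  72.3] [147.2 103.5] 89.9 2099
side [-51.8  71.2] [152.4 103.3] 89.63 1065
[[ 0.766  -0.      0.6428]
 [-0.     -1.     -0.    ]
 [ 0.6428  0.     -0.766 ]]
[[0.0134, -0.0022, 0.0045], [0.66, 2.8, -1.86]]
[[0.0132, -0.0017, 0.0052], [0.67, 2.8, -1.86]]
[[0.013, -0.0012, 0.0059], [0.66, 2.8, -1.86]]
[[0.0127, -0.0007, 0.0065], [0.67, 2.8, -1.86]]
[[0.0124, -0.0002, 0.0071], [0.66, 2.8, -1.86]]
[[0.012, 0.0003, 0.0077], [0.67, 2.8, -1.86]]
[[0.0116, 0.0007, 0.0083], [0.66, 2.8, -1.86]]
[[0.0112, 0.0012, 0.0089], [0.67, 2.8, -1.86]]
[[0.0107, 0.0017, 0.0094], [0.66, 2.81, -1.86]]
[[0.0101, 0.0021, 0.0098], [0.67, 2.8, -1.86]]
[[0.0096, 0.0025, 0.0103], [0.66, 2.81, -1.86]]
[[0.009, 0.003, 0.0107], [0.67, 2.8, -1.86]]
[[0.0083, 0.0034, 0.0111], [0.66, 2.81, -1.87]]
[[0.0076, 0.0037, 0.0115], [0.67, 2.8, -1.86]]
end [0.5844 0.1868 0.12  ]
```

View pics/v3.png

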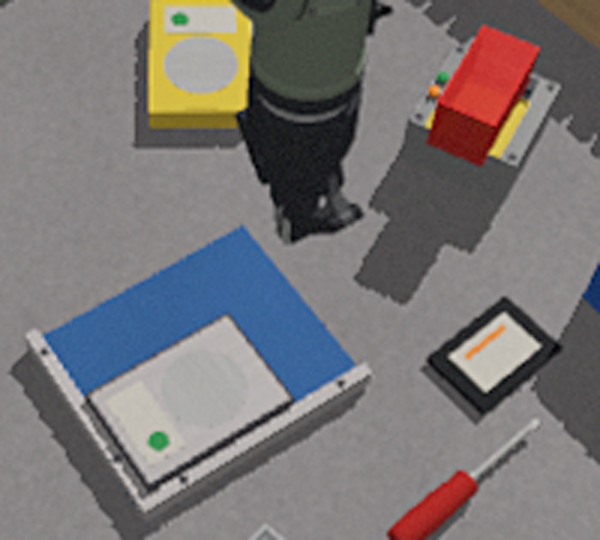

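The drive sits snug in both fences (crop px (145,490) is the corner). The red guard is at crop (490,90), untouched. Next is the tilted approach to the lip.

>>> step_arm([
  [255,[0.0135,-0.002,0.0045],[0.66,2.8,-1.86]],
  [255,[0.013,-0.0015,0.005],[0.66,2.8,-1.86]],
  [255,[0.013,-0.001,0.006],[0.66,2.8,-1.86]],
  [255,[0.0125,-0.001,0.0065],[0.66,2.8,-1.86]],
  [255,[0.0125,0,0.007],[0.66,2.8,-1.86]],
  [255,[0.012,0,0.0075],[0.66,2.8,-1.86]],
  [255,[0.0115,0.0005,0.0085],[0.66,2.8,-1.86]],
  [255,[0.011,0.001,0.009],[0.66,2.8,-1.86]],
  [255,[0.0105,0.0015,0.0095],[0.66,2.8,-1.86]],
  [255,[0.01,0.002,0.01],[0.66,2.8,-1.86]],
  [255,[0.0095,0.0025,0.0105],[0.66,2.8,-1.86]],
  [255,[0.009,0.003,0.0105],[0.66,2.8,-1.86]],
])

```text
t: 12.8
ee_pos: [0.5851, 0.1595, 0.1279]
ee_rot: [-0.243, 0.574, 0.763, 0.169]
wrist_force: [-0.4, -0.2, 0.6]
gripper_width: 0.001
gripper_force: 0.0
```

>>> step_arm([
  [255,[0.008,0.003,0.011],[0.66,2.8,-1.86]],
  [255,[0.0075,0.0035,0.0115],[0.66,2.8,-1.86]],
  [255,[0,0,0],[0,0,0]],
  [255,[0,0,0],[0,0,0]],
])

```text
t: 13.13
ee_pos: [0.5836, 0.1853, 0.1185]
ee_rot: [-0.28, 0.538, 0.77, 0.195]
wrist_force: [0.4, -0.6, 0.9]
gripper_width: 0.002
gripper_force: 0.0
```

```bash
python3 -c "
from h import *
insw()
for n in('scene','side'):
  c=read_camera(n);cv2.imwrite(f'pics/s4{n}.png',c['color'])
  for l in('guard_lip','guard_hinge','switch_pivot'):
    for r in place_of(l,c)[:2]: print(n,l,round(r['score'],2),np.round(r['position']),SW[:3,:3].T@(plane(c,r['position'],.066)-SW[:3,3]))
    T={'guard_lip':[-.026,0,.006,1],'guard_hinge':[.077,0,.006,1],'switch_pivot':[0,0,0,1]}[l]; print('  exp',proj(c,(SW@T)[:3]))
  W=cloud(c);hsv=cv2.cvtColor(c['color'],cv2.COLOR_BGR2HSV);P=(W-SW[:3,3])@SW[:3,:3]
  m=(abs(P[...,0]-.03)<.09)&(abs(P[...,1])<.06)&((hsv[...,0]<8)|(hsv[...,0]>172))&(hsv[...,1]>150)&(P[...,2]>.045)
  r=cv2.minAreaRect((P[m][:,:2]*1000).astype(np.float32));print(n,'redtop',r,m.sum())
p=plan((SW@[-.065,0,-.014,1])[:3],tilt(40),5)
a=cv2.resize(cv2.imread('pics/s4scene.png')[70:220,260:420],None,fx=2.5,fy=2.5);b=cv2.resize(cv2.imread('pics/s4side.png')[200:350,150:310],None,fx=2.5,fy=2.5);cv2.imwrite('pics/v4.png',np.hstack([a,b]))
"
```

```text
t 13.1333 sw [-0.0762  0.0013  0.0585] F [-0.6873 -0.1502  0.9355] w 0.002330017513926877 
joints [-0.0273  0.5975  1.6061  0.6652  1.3065 -0.6808]
R in sw
 [[ 0.7669 -0.0009  0.6418]
 [-0.0017 -1.      0.0007]
 [ 0.6418 -0.0016 -0.7669]]
scene guard_lip 0.66 [141. 333.] [-0.0256 -0.0083  0.006 ]
  exp [139.69   330.2403]
scene guard_hinge 0.96 [110. 343.] [0.0874 0.0101 0.006 ]
  exp [114.3184 345.0394]
  exp [134.4437 333.7111]
scene redtop ((27.136226654052734, -3.906158447265625), (56.505767822265625, 107.24100494384766), 89.90571594238281) 651
  exp [269.8321 223.9698]
side guard_hinge 0.81 [312. 229.] [ 0.0843 -0.0006  0.006 ]
  exp [308.8929 228.5812]
side switch_pivot 0.82 [280. 225.] [ 0.0018 -0.001   0.006 ]
  exp [281.1325 225.161 ]
side redtop ((27.469249725341797, 0.18500328063964844), (53.47220993041992, 103.9921646118164), 89.93341064453125) 1144
[[-0.0079, -0.0, 0.013], [0.04, 0.02, 0.03]]
[[-0.0079, -0.0, 0.0131], [0.05, 0.03, 0.03]]
[[-0.0079, -0.0, 0.013], [0.04, 0.02, 0.02]]
[[-0.008, -0.0, 0.013], [0.05, 0.03, 0.03]]
[[-0.008, -0.0, 0.0131], [0.04, 0.02, 0.02]]
end [0.581  0.1962 0.046 ]
```

View pics/v4.png

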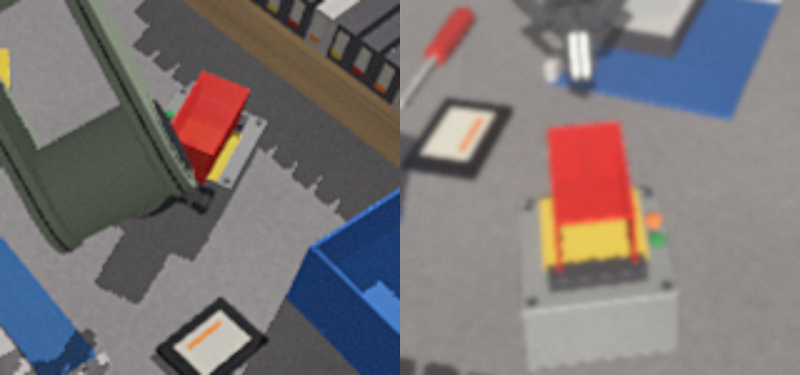

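The scene crop shows the finger in front of the guard at (200,195). In the side crop it is lined up on the hood's middle, tips at (578,60). Now I'll go down and in under the lip.

>>> step_arm([
  [255,[-0.0092,0.0005,0.0134],[0,0,0]],
  [255,[-0.0092,0.0005,0.0134],[0,0,0]],
  [255,[-0.0092,0.0005,0.0134],[0,0,0]],
  [255,[-0.0092,0.0005,0.0134],[0,0,0]],
  [255,[-0.0092,0,0.0134],[0,0,0]],
  [255,[0,0,0],[0,0,0]],
  [255,[0,0,0],[0,0,0]],
])

```text
t: 14.12
ee_pos: [0.5836, 0.1937, 0.0391]
ee_rot: [-0.28, 0.538, 0.771, 0.196]
wrist_force: [-0.1, 0.4, -1.1]
gripper_width: -0.001
gripper_force: 0.0
```

```bash
python3 -c "
from h import *
insw()
c=read_camera('wrist');cv2.imwrite('pics/w5.png',c['color'])
c=read_camera('side');cv2.imwrite('pics/s5.png',c['color'])"
```

```text
t 14.1167 sw [-0.0682 -0.0017 -0.0209] F [ 0.4512 -0.0587 -1.1205] w -0.0007423510761799052 
joints [-0.015   0.6912  1.6669  0.7062  1.18   -0.7795]
R in sw
 [[ 0.7664 -0.0004  0.6424]
 [ 0.0007 -1.     -0.0014]
 [ 0.6424  0.0015 -0.7664]]
```

View pics/w5.png

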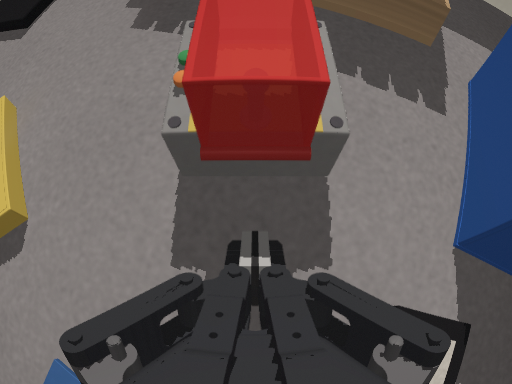

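The wrist view shows the fingertips at (255,235), centred on the lip at (255,155) with a free path between. Next I slide in.

>>> step_arm([
  [255,[0.0066,0,0.0055],[0,0,0]],
  [255,[0.0066,0,0.0055],[0,0,0]],
  [255,[0.0066,0,0.0055],[0,0,0]],
  [255,[0.0066,0,0.0055],[0,0,0]],
  [255,[0.005,0,0.004],[0,0,0]],
  [255,[0,0,0],[0,0,0]],
  [255,[0,0,0],[0,0,0]],
])

```text
t: 14.8
ee_pos: [0.5698, 0.2325, 0.0403]
ee_rot: [-0.279, 0.537, 0.771, 0.197]
wrist_force: [-0.0, -0.6, 0.0]
gripper_width: 0.002
gripper_force: 0.0
```

```bash
python3 -c "
from h import *
insw()
c=read_camera('wrist');cv2.imwrite('pics/w6.png',c['color'][60:330,100:420])"
```

```text
t 14.8 sw [-0.0271 -0.002  -0.0197] F [-0.5181  0.2432  0.0303] w 0.0015882685251026663 
joints [ 0.0454  0.6748  1.7006  0.7404  1.1374 -0.7595]
R in sw
 [[ 0.7671  0.0006  0.6415]
 [ 0.0028 -1.     -0.0025]
 [ 0.6415  0.0037 -0.7671]]
```

View pics/w6.png

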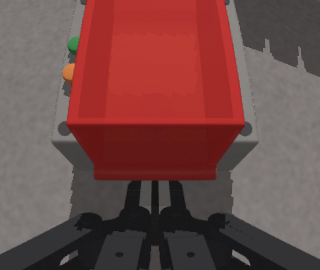

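Tips are hidden under the lip (crop (155,175)). Lifting.

>>> step_arm([
  [255,[0.004,0,-0.0042],[0,0,0]],
  [255,[0.004,0,-0.0042],[0,0,0]],
  [255,[0.004,0,-0.0042],[0,0,0]],
  [255,[0.004,0,-0.0042],[0,0,0]],
  [255,[0.004,0,-0.0042],[0,0,0]],
  [255,[0.004,0,-0.0042],[0,0,0]],
  [255,[0,0,0],[0,0,0]],
  [255,[0,0,0],[0,0,0]],
])

```text
t: 15.52
ee_pos: [0.5699, 0.2338, 0.0754]
ee_rot: [-0.278, 0.538, 0.771, 0.197]
wrist_force: [1.4, -0.9, -0.3]
gripper_width: -0.001
gripper_force: 1.0
```

```bash
cat >> h.py <<'E'
def guard():
    for n in("scene","side"):
        c=read_camera(n);W=cloud(c);hsv=cv2.cvtColor(c['color'],cv2.COLOR_BGR2HSV);P=(W-SW[:3,3])@SW[:3,:3]
        m=(abs(P[...,0]-.03)<.1)&(abs(P[...,1])<.02)&((hsv[...,0]<8)|(hsv[...,0]>172))&(hsv[...,1]>150)&(P[...,2]>.04)&(P[...,2]<.2)
        x,z=P[m][:,0],P[m][:,2]
        if n=="side": k=np.polyfit(x,z,1);print("guard angle",-np.arctan(k[0]),m.sum())
        cv2.imwrite(f"pics/g_{n}.png",c["color"])
E
python3 -c "
from h import *
insw();guard()
c=read_camera('wrist');cv2.imwrite('pics/w7.png',c['color'][60:330,100:420])"
```

```text
t 15.5167 sw [-0.0259 -0.0026  0.0154] F [-1.3085 -0.9731 -0.2767] w -0.0009378037725946537 
joints [ 0.0474  0.6293  1.6786  0.7227  1.1844 -0.7095]
R in sw
 [[ 0.7677 -0.001   0.6409]
 [ 0.0027 -1.     -0.0048]
 [ 0.6408  0.0054 -0.7676]]
guard angle 0.2631364459475408 1140
```

View pics/w7.png

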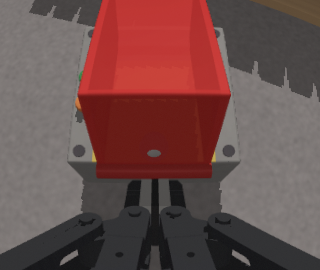

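The guard is up about 0.26 rad, as modelled, with the toggle's ball visible through it at crop (153,153). Next: a little higher, then push towards the hinge.

>>> step_arm([
  [255,[0.0032,0,-0.0017],[0,0,0]],
  [255,[0.0032,0,-0.0017],[0,0,0]],
  [255,[0.0032,0,-0.0017],[0,0,0]],
  [255,[0,0,0],[0,0,0]],
  [255,[0,0,0],[0,0,0]],
  [255,[0.003,0,0.0026],[0,0,0]],
  [255,[0.003,0,0.0026],[0,0,0]],
  [255,[0.003,0,0.0026],[0,0,0]],
  [255,[0.003,0,0.0026],[0,0,0]],
  [255,[0.003,0,0.0026],[0,0,0]],
  [255,[0,0,0],[0,0,0]],
])

```text
t: 16.58
ee_pos: [0.5607, 0.2571, 0.0846]
ee_rot: [-0.279, 0.537, 0.771, 0.197]
wrist_force: [1.6, -1.6, -0.7]
gripper_width: -0.001
gripper_force: 1.3
```

```bash
python3 -c "
from h import *
insw();guard()
a=cv2.imread('pics/g_side.png')[190:350,150:310];b=read_camera('wrist')['color'][60:330,100:420]
cv2.imwrite('pics/v8.png',np.hstack([cv2.resize(a,(400,400)),cv2.resize(b,(400,400))]))"
```

```text
t 16.5833 sw [-0.0009 -0.002   0.0246] F [-2.1    -0.9844 -0.6713] w -0.0008196818033210244 
joints [ 0.0847  0.6105  1.689   0.7366  1.1744 -0.6805]
R in sw
 [[ 0.7669 -0.0002  0.6418]
 [ 0.0022 -1.     -0.003 ]
 [ 0.6418  0.0038 -0.7669]]
guard angle 0.5325638844923996 1398
```

View pics/v8.png

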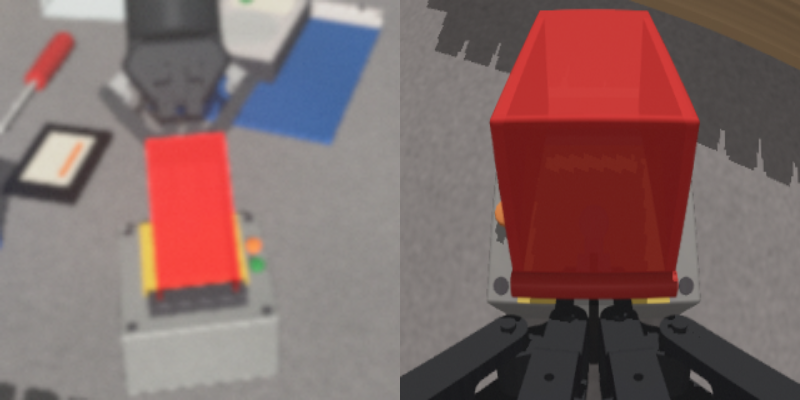

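>>> step_arm([
  [255,[0.0015,0,0.0013],[0,0,0]],
  [255,[0.0015,0,0.0013],[0,0,0]],
  [255,[0,0,0],[0,0,0]],
])

```text
t: 16.98
ee_pos: [0.5606, 0.2578, 0.0844]
ee_rot: [-0.277, 0.538, 0.772, 0.196]
wrist_force: [2.5, -13.0, 2.5]
gripper_width: 0.001
gripper_force: 7.0
```

>>> step_arm([
  [255,[0.0015,0,0.0013],[0,0,0]],
  [255,[0,0,0],[0,0,0]],
])

```text
t: 17.15
ee_pos: [0.5606, 0.2582, 0.0843]
ee_rot: [-0.275, 0.538, 0.773, 0.196]
wrist_force: [3.1, -18.9, 5.0]
gripper_width: 0.001
gripper_force: 10.3
```

>>> step_arm([
  [255,[0.0015,0,0.0013],[0,0,0]],
  [255,[0,0,0],[0,0,0]],
])

```text
t: 17.32
ee_pos: [0.5606, 0.2585, 0.0842]
ee_rot: [-0.274, 0.538, 0.773, 0.195]
wrist_force: [4.0, -25.3, 7.4]
gripper_width: -0.0
gripper_force: 13.8
```

End stop felt (25 N, no further travel). Now I retrace the path, lowering the guard.

>>> step_arm([
  [255,[-0.0035,0,-0.0029],[0,0,0]],
  [255,[-0.0035,0,-0.0029],[0,0,0]],
  [255,[-0.0035,0,-0.0029],[0,0,0]],
  [255,[-0.0035,0,-0.0029],[0,0,0]],
  [255,[-0.0035,0,-0.0029],[0,0,0]],
  [255,[-0.0035,0,-0.0029],[0,0,0]],
  [255,[0,0,0],[0,0,0]],
])

```text
t: 17.9
ee_pos: [0.5678, 0.2376, 0.0841]
ee_rot: [-0.279, 0.538, 0.771, 0.197]
wrist_force: [1.6, -3.3, -0.9]
gripper_width: 0.001
gripper_force: 1.2
```

>>> step_arm([
  [255,[-0.0045,0,0.0046],[0,0,0]],
  [255,[-0.0045,0,0.0046],[0,0,0]],
  [255,[-0.0045,0,0.0046],[0,0,0]],
  [255,[-0.0045,0,0.0046],[0,0,0]],
  [255,[-0.0045,0,0.0046],[0,0,0]],
  [255,[-0.0045,0,0.0046],[0,0,0]],
  [255,[-0.0045,0,0.0046],[0,0,0]],
  [255,[0,0,0],[0,0,0]],
])

```text
t: 18.57
ee_pos: [0.5677, 0.2355, 0.0381]
ee_rot: [-0.281, 0.538, 0.771, 0.196]
wrist_force: [-0.6, 0.4, -1.0]
gripper_width: 0.0
gripper_force: 0.0
```

>>> step_arm([
  [255,[-0.007,0,-0.006],[0,0,0]],
  [255,[-0.007,0,-0.006],[0,0,0]],
  [255,[-0.007,0,-0.006],[0,0,0]],
  [255,[-0.007,0,-0.006],[0,0,0]],
  [255,[-0.007,0,-0.006],[0,0,0]],
  [255,[0,0,-0.02],[0,0,0]],
  [255,[0,0,-0.02],[0,0,0]],
  [255,[0,0,-0.02],[0,0,0]],
  [255,[0,0,0],[0,0,0]],
  [255,[0,0,0],[0,0,0]],
])

```text
t: 19.4
ee_pos: [0.5988, 0.1546, 0.0866]
ee_rot: [-0.278, 0.538, 0.771, 0.197]
wrist_force: [-1.2, 0.2, 0.3]
gripper_width: 0.001
gripper_force: 0.0
```

```bash
python3 -c "
from h import *
insw();guard();drive()
a=cv2.imread('pics/g_scene.png')[90:270,180:380];b=read_camera('wrist')['color'][0:220,130:390]
cv2.imwrite('pics/v9.png',np.hstack([cv2.resize(a,(400,400)),cv2.resize(b,(400,400))]))"
```

```text
t 19.4 sw [-0.1102 -0.0024  0.0266] F [0.5803 1.0313 0.2929] w 0.0009475151582744964 
joints [-0.0733  0.6511  1.5945  0.6558  1.2906 -0.742 ]
R in sw
 [[ 0.7675 -0.002   0.641 ]
 [ 0.002  -1.     -0.0055]
 [ 0.641   0.0055 -0.7675]]
guard angle 0.001116316454145856 844
scene [-49.8  72.6] [147.8 103.4] 89.89 2083
side [-52.2  72.5] [150.5 102.6] 89.77 865
```

View pics/v9.png

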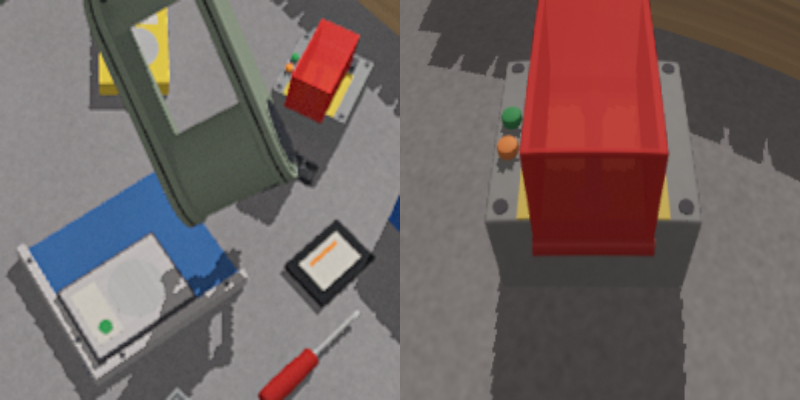

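The guard is shut (angle 0.00, wrist crop (595,205)), the drive is flush (scene crop (100,375)), and the gripper is clear of everything.

```bash
python3 -c "
from workcell import *
print(sign_off())"
```

```text
the job is handed in; nothing more can be done
None
```

The job is handed in: the drive is square and flush in the corner, the toggle was pushed to its end stop on the hinge side (felt by force, not seen), the guard is shut, and the gripper is clear, at 19.4 s of the 51 s.

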